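# Stand the toppled oil bottle back in its cruet stand

### The job

The green oil bottle has toppled over on the table. Stand it upright, set it down gently in the empty bay of the clear acrylic cruet stand, beside the amber vinegar bottle, and let go; leave the vinegar bottle, jug, bowl and jar where they are.

Things in the scene. Friction and masses are not known exactly. Their poses are not given: they have to be found in the camera images.
- oil_bottle: Green square glass bottle, 0.4 kg: body 56 x 56 x 104 mm tall, conical shoulder to 120 mm, neck (radius 11) to 136 mm, cork stopper (radius 13) to 154 mm. Starts lying on a flat side, neck roughly away from the robot. Origin: centre of its square foot (28 mm above the table while lying). x: from foot to stopper; z: out of the side that is up at the start.
- cruet_stand: Fixed clear acrylic stand, 118 (x) by 234 (y) mm, rim top 18 mm above the table. A middle divider parallel to x makes two bays side by side along y, each 106 x 108 mm inside, with a cork floor 11 mm above the table; rim and divider 6 mm thick, 7 mm above the cork. Origin: centre of its underside. A bottle fits a bay at any yaw with over 10 mm to spare.
- empty_bay (a point): Centre of the cork floor of the empty bay: 57 mm along +y of the stand's centre, 11 mm above the table; axes as the stand's, z up.
- vinegar_bottle: Amber square glass bottle, 0.4 kg: body 56 x 56 x 104 mm tall, conical shoulder to 120 mm, neck (radius 11) to 136 mm, cork stopper (radius 13) to 154 mm. Stands upright in the other bay, 114 mm from the centre of the empty bay. Origin: centre of its foot, z up to the stopper. Loose, stays there.
- jug: White ceramic jug, 104 mm across, 145 mm tall, loose, with a handle reaching 89 mm from its axis along its +x. Origin: centre of its underside, z up. Stays where it is.
- bowl: Copper-coloured bowl, 190 mm across the rim, 65 mm high, loose. Origin: centre of its underside. Stays where it is.
- jar: Clear glass storage jar with a steel screw lid, 100 mm across, 140 mm tall, loose. Origin: centre of its underside. Stays where it is.
Not all that is in view belongs to the job. Leave any red or turquoise look-alike of the jug alone.

How it is judged:
By the outcome, as a careful person would: the job done as asked, in the order asked, and still so for the second after the job is handed in, with the robot touching nothing.
It also fails if it takes over 42 s, if anything falls off the work surface, if the arm or the gripper's body presses on something with over 40 N, if the wrist force passes 120 N, or if a joint passes its speed limit or range.

### The arm

A 7-joint arm with a two-finger parallel gripper is mounted at the origin on the work surface. World frame = base frame: x ahead of the robot, y to its left, z up, the work surface at z = 0. Lengths are in m, angles in rad, forces in N, time in s.
With the tool pointing down it reaches from about 0.4 to 0.875 m from the base axis. Payload 6.5 kg.
Tool frame: the origin (TCP) lies at the very end of the fingers, on their centre line; the grasp point (between the pads) lies 19 mm behind it (env.grip_point_offset is the distance from the TCP to the grasp point, in m); x points along the fingers, z is the direction in which the jaws open and shut, and the axes are right-handed (so a half turn about x gives the same grasp; the last joint's range is limited). The gripper opens to 85 mm and grips with 20 to 120 N. Pads are 22 mm wide; open, the fingers measure 114 mm over their backs; the gripper's body (76 mm by 85 mm) begins 54 mm behind the grasp point. The pads swing forward as they close: fully open they stand 13 mm farther back than shut.
Start: joints at [1.196, 0.536, -0.004, 1.538, 0.003, 1.067, -0.071], TCP at [0.198, -0.619, 0.231] pointing down, gripper open.
Joint ranges: [-2.7, 2.7], [-0.37, 2.16], [-1.27, 1.26], [0.24, 2.4], [-1.31, 4.45], [0.19, 1.91], [-2.76, 2.76]. Speed limits (rad/s): [2.39, 2.39, 3.14, 3.14, 3.14, 3.14, 3.14].

### API

Orientations are given as a rotation vector (axis times angle).
In Python, from rig import env, eyes, workorder gives the robot as it stands.
- The arm moves only by the tool move_arm, never from a script. Its argument "deltas" is a list of rows, each a list of 7 numbers: the shift along the tool's x, y, z each as a share of 5 cm, from -1 to 1, then the turn, a rotation vector about the tool's x, y, z each as a share of 0.5 rad, from -1 to 1, then the closure, from 0 (fully open) to 1 (shut). In form: [[x, y, z, ax, ay, az, jaw], ...]. A call has 1 to 12 rows; each row shifts and turns the commanded pose from where the row before left it, along the tool's axes as they then stand; what a row does not reach is not made up. A row lasts 1/12 s, in which the tool goes at most 41.7 mm and 7.16 degrees, less where a joint would pass 70% of its speed; a pose out of reach is approached as far as the arm can. A call with a number of a shift or a turn outside -1 to 1 is refused whole. A call with a gripper value outside its range is refused whole. The fingers move at their own pace and stop on an object; the grip force is fixed at half the most. Time passes only in rows, so rows that do not move let the fingers close. It gives the time, the measured TCP pose, the force and the opening at its end, in the units of the state.
- env.get_state(): the state, without advancing time (a new reading comes with each control period).
- eyes.get_image(name): name is "scene" or "top"; returns the picture (400x640x3 uint8, blue, green, red); there is no depth.
- eyes.get_calibration(name): a dict with "fov_y" (degrees; the focal length in pixels is half the picture's height over the tangent of half this angle, whatever the lens; pixels are square), "cx", "cy" (the principal point, pixels), "dist" ([k1, k2, p1, p2, k3] as OpenCV has them; the pictures are not rectified), "R" (3x3) and "t" (3): a world point X has camera coordinates R X + t. Camera axes: x right, y down, z forward; pixel columns grow to the right and rows downward; lengths in m; the calibration is good to about 2 mm. A picture is of the moment at which its call begins. get_calibration takes no time and is no camera call.
- workorder.hand_in(): hands the job in, once; it reports no verdict.
The state is a dict: "t": time; "joints": joint angles; "joint_velocities": joint speeds; "joint_torque": joint torques, N m; "position": TCP position; "tool_rot": TCP orientation; "ft_force": force on the tool from outside, world axes, zero at the start; "moment": the same for the moment, N m; "gripper_width": finger opening in m.
Only numpy, scipy, OpenCV 4.12 (cv2) and the standard library are available. Lean on these libraries where they do the work, as an engineer would, in place of code of your own. Each camera call takes 0.05 s, during which the arm holds its last target. There are 200 camera calls.

## Working session

There is one attempt and no reset: what is moved stays moved. The work goes in short steps, Python scripts to look and compute and a tool call to move; the robot and the scene stay as the last step left them, time stands still between calls to the robot, and variables do not carry over. Pictures are saved under pics/ and viewed, about 8 in all and at most 12, crops included, and the job is handed in when it is done.

Besides the shell and the picture viewer there is one more tool, called after "Call:" in YAML: its name, and indented under it one key for each argument. move_arm: Moves the arm, as the interface text tells. Shift numbers are shares of 5 cm and turn numbers shares of 0.5 rad, none past 1 either way. Its arguments: {"type":"object","properties":{"deltas":{"type":"array"}},"required":["deltas"]}

```bash
mkdir -p pics; ls
python3 - <<'E'
from rig import env, eyes
import cv2,numpy as np
for n in("scene","top"):
    cv2.imwrite(f"pics/{n}0.png",eyes.get_image(n)); c=eyes.get_calibration(n); print(n,c)
s=env.get_state(); print({k:s[k] for k in("t","position","tool_rot","gripper_width")},env.grip_point_offset)
E
```

```text
pics
scene {'fov_y': 54.736433235028066, 'cx': 314.8444277033911, 'cy': 196.80752176539036, 'dist': array([-0.08470278,  0.        ,  0.        ,  0.        ,  0.        ]), 'R': array([[ 0.24914944,  0.96838305, -0.01260237],
       [ 0.67699766, -0.18345631, -0.71275378],
       [-0.69253067,  0.16905043, -0.7013011 ]]), 't': array([-0.12672344, -0.30765732,  1.38492964])}
top {'fov_y': 46.29647972065522, 'cx': 312.33375603827636, 'cy': 195.38379332978081, 'dist': array([-0.04291414,  0.        ,  0.        ,  0.        ,  0.        ]), 'R': array([[-2.85389470e-02, -9.99592497e-01, -6.06803867e-04],
       [-9.93470174e-01,  2.84312259e-02, -1.10492886e-01],
       [ 1.10465112e-01, -2.55050908e-03, -9.93876730e-01]]), 't': array([0.00532298, 0.53900626, 1.35177731])}
{'t': 0.1, 'position': array([ 0.19733366, -0.61871058,  0.23046611]), 'tool_rot': array([ 0.97963231,  1.34104335, -0.97821974]), 'gripper_width': 0.08543519648037977} 0.0187
```

View pics/scene0.png

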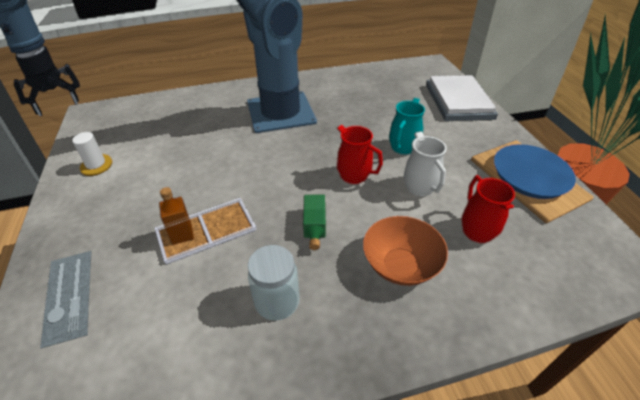

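View pics/top0.png

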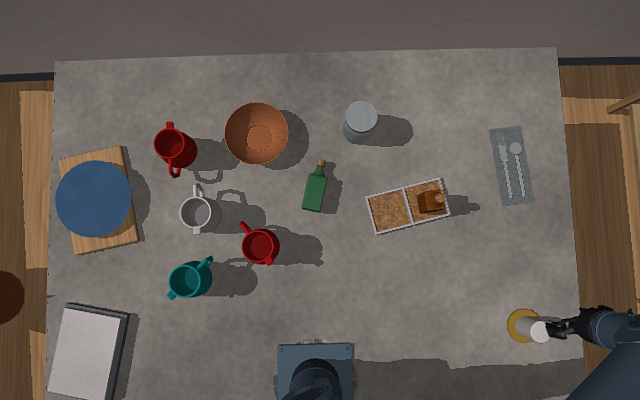

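Scene: bottle at about (315,218), stand corners (157,232)-(255,225). Top: bottle at about (315,187), empty bay at about (390,210), vinegar on the right. Next I'll enlarge these areas.

Run:
```python
import cv2,numpy as np
t=cv2.imread("pics/top0.png")[145:245,295:455]; s=cv2.imread("pics/scene0.png")[180:265,150:340]
cv2.imwrite("pics/c1.png",cv2.resize(t,None,fx=5,fy=5,interpolation=cv2.INTER_CUBIC))
cv2.imwrite("pics/c2.png",cv2.resize(s,None,fx=4,fy=4,interpolation=cv2.INTER_CUBIC))
```

```text
(no output)
```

View pics/c1.png

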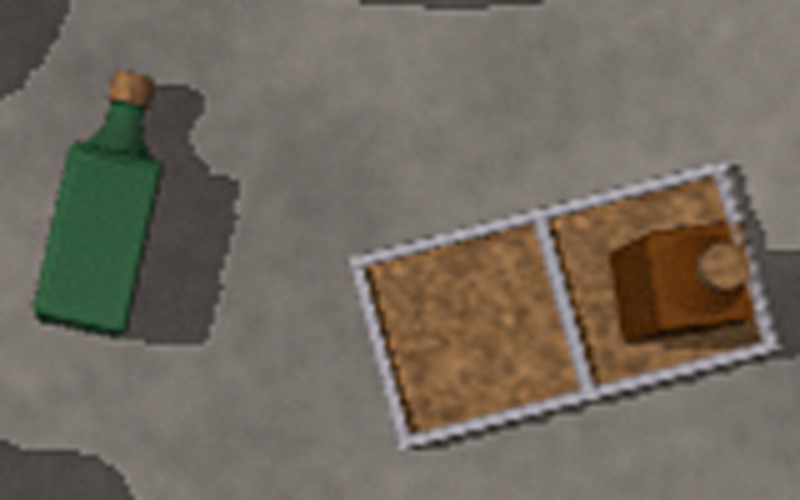

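View pics/c2.png

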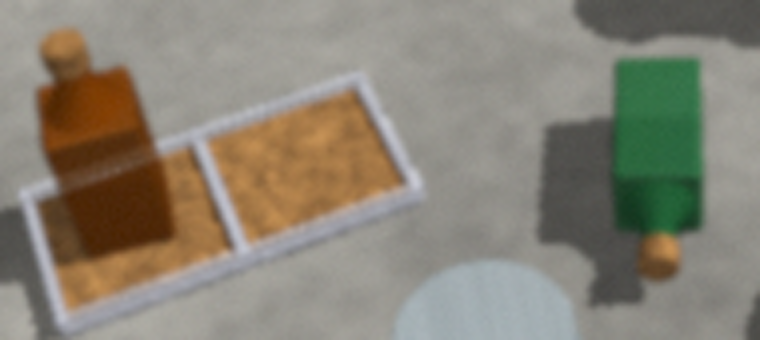

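```bash
cat > h.py <<'E'
import numpy as np, cv2
from rig import env, eyes
from scipy.spatial.transform import Rotation as Rn
def cam(n):
    c=eyes.get_calibration(n); f=200/np.tan(np.radians(c["fov_y"]/2))
    return np.array([[f,0,c["cx"]],[0,f,c["cy"]],[0,0,1]]),c
def und(n,p):
    K,c=cam(n); return cv2.undistortPoints(np.array(p,float).reshape(-1,1,2),K,c["dist"]).reshape(-1,2)
def tri(a,b):
    P=[np.c_[c["R"],c["t"]] for c in(cam("top")[1],cam("scene")[1])]
    X=cv2.triangulatePoints(P[0],P[1],und("top",a).T,und("scene",b).T); return (X[:3]/X[3]).T
def proj(n,X):
    K,c=cam(n); return cv2.projectPoints(np.array(X,float),cv2.Rodrigues(c["R"])[0],c["t"],K,c["dist"])[0].reshape(-1,2)
def plane(n,p,z):
    c=cam(n)[1]; d=np.c_[und(n,p),np.ones(len(p))]@c["R"]; C=-c["R"].T@c["t"]
    return C+d*((z-C[2])/d[:,2])[:,None]
E
python3 - <<'E'
from h import *
np.set_printoptions(precision=4,suppress=True)
T=lambda p:np.array(p)/5+[295-.4,145-.4]; S=lambda p:np.array(p)/4+[150-.4,180-.4]
a=T([(38,317),(127,330),(72,147),(160,160),(130,88), (352,262),(404,446),(729,165),(777,347),(723,266)])
b=S([(699,60),(617,60),(700,180),(615,178),(659,257), (418,188),(362,73),(65,320),(22,192),(66,52)])
X=tri(a,b); print(X)
print(plane("top",a[:4],.056),plane("scene",b[:4],.056),"stand",plane("top",a[5:9],.018),plane("scene",b[5:9],.018),sep="\n")
E
```

```text
[[ 0.5019  0.0241  0.0467]
 [ 0.4923 -0.0279  0.0509]
 [ 0.6011 -0.0005  0.0447]
 [ 0.5911 -0.0513  0.0505]
 [ 0.6385 -0.036   0.027 ]
 [ 0.5319 -0.1667  0.01  ]
 [ 0.4211 -0.1909  0.0134]
 [ 0.5833 -0.3911  0.0135]
 [ 0.4729 -0.4169  0.0139]
 [ 0.5087 -0.3487  0.1546]]
[[ 0.5002  0.0203  0.056 ]
 [ 0.4912 -0.0309  0.056 ]
 [ 0.5989 -0.0021  0.056 ]
 [ 0.5898 -0.0531  0.056 ]]
[[ 0.5118  0.0252  0.056 ]
 [ 0.498  -0.0258  0.056 ]
 [ 0.611  -0.0016  0.056 ]
 [ 0.5963 -0.0502  0.056 ]]
stand
[[ 0.5309 -0.1668  0.018 ]
 [ 0.4208 -0.1931  0.018 ]
 [ 0.5829 -0.3958  0.018 ]
 [ 0.4728 -0.4181  0.018 ]]
[[ 0.5394 -0.1657  0.018 ]
 [ 0.4266 -0.1881  0.018 ]
 [ 0.5886 -0.3842  0.018 ]
 [ 0.4776 -0.4132  0.018 ]]
```

```bash
cat >> h.py <<'E'
def frame(x,z):
    x=np.array(x,float)/np.linalg.norm(x); z=np.array(z,float); z-=x*(x@z); z/=np.linalg.norm(z)
    return np.c_[x,np.cross(z,x),z]
def go(p,R=None,p0=None,R0=None):
    "totals in shares: shift in present tool axes, then turn; returns the pose"
    s=env.get_state(); p0=s["position"] if p0 is None else p0
    R0=Rn.from_rotvec(s["tool_rot"]).as_matrix() if R0 is None else R0; R=R0 if R is None else R
    print("shift",np.round(R0.T@(np.array(p)-p0)/.05,2),"turn",np.round(Rn.from_matrix(R0.T@R).as_rotvec()/.5,3)); return np.array(p),R
YAW=np.radians(-12.9); A=np.array([np.cos(YAW),np.sin(YAW),0]); W=np.array([-A[1],A[0],0]); Z=np.array([0,0,1.])
FOOT=np.array([.498,-.002,.028])
E
python3 - <<'E'
from h import *
s=env.get_state(); print(np.round(Rn.from_rotvec(s["tool_rot"]).as_matrix(),3))
for sg in(1,-1):
    go(FOOT+A*.055+Z*.2,frame(-Z,sg*W))
E
```

```text
[[-0.001  0.953  0.304]
 [ 0.001  0.304 -0.953]
 [-1.    -0.    -0.002]]
shift [ 0.06 10.42 -9.36] turn [-5.215e+00 -1.000e-03 -4.000e-03]
shift [ 0.06 10.42 -9.36] turn [ 1.068e+00 -3.000e-03  1.000e-03]
```

Call:
move_arm:
  deltas:
    - [-0.1,0.52,-0.47,0,0,0,0]
    - [-0.1,0.52,-0.47,0,0,0,0]
    - [-0.1,0.52,-0.47,0,0,0,0]
    - [-0.1,0.52,-0.47,0,0,0,0]
    - [-0.1,0.52,-0.47,0,0,0,0]
    - [-0.1,0.52,-0.47,0,0,0,0]
    - [0,0.52,-0.47,0,0,0,0]
    - [0,0.52,-0.47,0,0,0,0]
    - [0,0.52,-0.47,0,0,0,0]
    - [0,0.52,-0.47,0,0,0,0]

```text
t: 0.93
position: [0.3741, -0.3146, 0.2611]
tool_rot: [0.979, 1.34, -0.979]
ft_force: [0.9, -0.5, 0.9]
gripper_width: 0.0854
```

```bash
python3 -c "
from h import *
s=env.get_state(); print(s['t'],np.round(s['joints'],3).tolist(),np.round(s['position'],4).tolist(),np.round(s['tool_rot'],4).tolist())"
```

```text
0.9333 [0.74, 0.233, -0.155, 1.914, 0.043, 0.998, -0.696] [0.3741, -0.3146, 0.2611] [0.9787, 1.34, -0.979]
```

Call:
move_arm:
  deltas:
    - [0,0.52,-0.47,0,0,0,0]
    - [0,0.52,-0.47,0,0,0,0]
    - [0,0.52,-0.47,0,0,0,0]
    - [0,0.52,-0.47,0,0,0,0]
    - [0,0.52,-0.47,0,0,0,0]
    - [0,0.52,-0.47,0,0,0,0]
    - [0,0.52,-0.47,0,0,0,0]
    - [0,0.52,-0.47,0,0,0,0]
    - [0,0.52,-0.47,0,0,0,0]
    - [0,0.52,-0.47,0,0,0,0]

```text
t: 1.77
position: [0.5504, -0.0119, 0.261]
tool_rot: [0.978, 1.34, -0.979]
ft_force: [0.8, 0.4, -0.2]
gripper_width: 0.0853
```

```bash
python3 -c "
from h import *
s=env.get_state(); print(s['t'],np.round(s['joints'],3).tolist(),np.round(s['position'],4).tolist(),np.round(s['tool_rot'],4).tolist());go(FOOT+A*.055+Z*.2,frame(-Z,-W))"
```

```text
1.7667 [0.209, 0.358, -0.34, 1.757, 0.135, 1.05, -1.441] [0.5504, -0.0119, 0.261] [0.9785, 1.34, -0.9793]
shift [0.66 0.01 0.05] turn [1.068e+00 0.000e+00 1.000e-03]
```

```bash
cat > kin.py <<'E'
from h import *
from scipy.optimize import least_squares
D=[([1.196,.536,-.004,1.538,.003,1.067,-.071],[.1973,-.6187,.2305]),([.74,.233,-.155,1.914,.043,.998,-.696],[.3741,-.3146,.2611]),([.209,.358,-.34,1.757,.135,1.05,-1.441],[.5504,-.0119,.261])]
R0=Rn.from_rotvec([.979,1.34,-.979])
def fk(q,P):
    c,h,l1,l2,l3,e,w=P
    r=Rn.from_euler("z",-q[0]-c)*Rn.from_euler("y",q[1]); p=np.array([0,0,h])
    r=r*Rn.from_euler("z",-q[2]); p=p+r.apply([e,0,l1])
    r=r*Rn.from_euler("y",q[3])*Rn.from_euler("z",-q[4]); p=p+r.apply([0,0,l2]) if 0 else p+r.apply([0,0,0])+(r*Rn.from_euler("z",q[4])).apply([-e,0,l2])
    r=r*Rn.from_euler("y",q[5]); p=p+r.apply([w,0,l3]); r=r*Rn.from_euler("z",-q[6])
    return p,r
def fit():
    def res(P):
        o=[]
        C=fk(D[0][0],P)[1].inv()*R0
        for q,p in D:
            a,r=fk(q,P); o+=list(a-p)+list(.3*((r*C).inv()*R0).as_rotvec())
        return np.r_[o,.01*(P-P0)]
    P0=np.array([.066,.3,.4,.4,.3,0,0]); s=least_squares(res,P0); C=fk(D[0][0],s.x)[1].inv()*R0; return s,C
E
python3 - <<'E'
from kin import *
s,C=fit(); print(np.round(s.x,4)); print(np.round(s.fun,4)); print(np.round(C.as_matrix(),2))
E
```

```text
[0.0757 0.3093 0.517  0.4523 0.3086 0.0047 0.018 ]
[-0.0047 -0.0007 -0.0016  0.      0.      0.      0.003   0.0064  0.0004
  0.0001 -0.0002 -0.      0.0022 -0.0006  0.0013 -0.0001 -0.0003 -0.
  0.0001  0.0001  0.0012  0.0005  0.0001  0.      0.0002]
[[ 0.    0.08 -1.  ]
 [ 0.    1.    0.08]
 [ 1.   -0.    0.  ]]
```

Call:
move_arm:
  deltas:
    - [0,0,0,0.18,0,0,0]
    - [0,0,0,0.18,0,0,0]
    - [0,0,0,0.18,0,0,0]
    - [0,0,0,0.18,0,0,0]
    - [0,0,0,0.18,0,0,0]
    - [0,0,0,0.17,0,0,0]

```text
t: 2.27
position: [0.5497, -0.0135, 0.2609]
tool_rot: [1.376, 1.092, -1.378]
ft_force: [0.2, 0.2, 0.4]
gripper_width: 0.0855
```

```bash
cat >> kin.py <<'E'
LO=np.array([-2.7,-.37,-1.27,.24,-1.31,.19,-2.76]); HI=np.array([2.7,2.16,1.26,2.4,4.45,1.91,2.76])
def ik(p,R,q,P,C):
    def f(x):
        a,r=fk(x,P); return np.r_[10*(a-p),((r*C).inv()*Rn.from_matrix(R)).as_rotvec()*3,.03*(x-q)]
    s=least_squares(f,np.clip(q,LO+.001,HI-.001),bounds=(LO,HI)); a,r=fk(s.x,P); return s.x,np.linalg.norm(a-p)*1e3
BAY=np.array([.490,-.235,.011])
E
cat > sim.py <<'E'
from kin import *
s,C=fit(); P=s.x; q0=env.get_state()["joints"]
for be in (0,20,35):
  for yaw in (0,-40,-64,-90):
    b=np.radians(be); xg=-np.sin(b)*A-np.cos(b)*Z; Rg=Rn.from_matrix(frame(xg,-W))
    up=Rn.from_rotvec(-W*np.pi/2); yw=Rn.from_rotvec(Z*np.radians(yaw))
    q=q0; worst=0; out=[]
    def seg(pa,pb,Rs,n):
        global q,worst,low
        for t in np.linspace(0,1,n):
            R=Rs(t).as_matrix(); g=pa+(pb-pa)*t; qn,e=ik(g+R[:,0]*.0187,R,q,P,C); worst=max(worst,e,); q=qn
        out.append(np.round(q,2).tolist())
    G=FOOT+A*.06+Z*.004; H=G+Z*.25; B=BAY+Z*.06; BH=B+Z*.12
    M=np.array([.5,-.12,.3])
    seg(H,G,lambda t:Rg,4); seg(G,H,lambda t:Rg,4)
    seg(H,M,lambda t:Rn.from_rotvec(Z*np.radians(yaw*t))*Rn.from_rotvec(-W*np.pi/2*t)*Rg,16)
    F=yw*up*Rg; seg(M,BH,lambda t:F,5); seg(BH,B,lambda t:F,5)
    print(be,yaw,"worst mm",round(worst,1),"grasp",out[0],"reor",out[2],"place",out[4])
E
python3 sim.py
```

```text
0 0 worst mm 235.3 grasp [0.06, 0.7, -0.16, 1.9, 0.19, 0.56, -2.01] reor [-0.77, -0.37, 0.8, 2.37, 1.33, 0.19, -2.76] place [-1.02, -0.37, 1.26, 2.4, 1.45, 0.19, -2.76]
0 -40 worst mm 116.6 grasp [0.06, 0.7, -0.16, 1.9, 0.19, 0.56, -2.01] reor [-1.09, 0.82, 1.26, 2.08, 0.18, 0.19, -2.76] place [-1.4, 2.16, 1.26, 2.21, -1.31, 0.19, -2.54]
0 -64 worst mm 113.7 grasp [0.06, 0.7, -0.16, 1.9, 0.19, 0.56, -2.01] reor [-1.07, 0.96, 1.26, 1.82, 0.23, 0.81, -2.76] place [-1.27, 2.04, 1.26, 2.19, -1.0, 0.22, -2.76]
0 -90 worst mm 118.7 grasp [0.06, 0.7, -0.16, 1.9, 0.19, 0.56, -2.01] reor [-0.95, 1.16, 1.26, 1.58, 0.22, 1.29, -2.76] place [-1.17, 1.92, 1.26, 2.17, -0.88, 0.37, -2.76]
20 0 worst mm 217.6 grasp [0.12, 0.85, -0.2, 1.64, 0.1, 1.01, -1.91] reor [-0.97, -0.34, 1.02, 2.37, 1.31, 0.19, -2.76] place [-1.05, -0.18, 1.26, 2.4, 1.25, 0.19, -2.76]
20 -40 worst mm 84.8 grasp [0.12, 0.85, -0.2, 1.64, 0.1, 1.01, -1.91] reor [-1.1, 0.67, 1.26, 2.14, 0.24, 0.19, -2.76] place [-1.25, 1.8, 1.26, 2.2, -1.31, 0.19, -2.21]
20 -64 worst mm 86.5 grasp [0.12, 0.85, -0.2, 1.64, 0.1, 1.01, -1.91] reor [-
[... 256 characters left out ...]
, -2.76]
35 0 worst mm 201.3 grasp [0.13, 0.99, -0.21, 1.44, 0.07, 1.33, -1.88] reor [-1.02, -0.19, 1.06, 2.35, 1.17, 0.19, -2.76] place [-1.05, -0.05, 1.26, 2.4, 0.86, 0.19, -2.45]
35 -40 worst mm 47.4 grasp [0.13, 0.99, -0.21, 1.44, 0.07, 1.33, -1.88] reor [-1.14, 0.51, 1.26, 2.13, 0.31, 0.35, -2.76] place [-0.96, 1.2, 1.23, 2.2, -1.31, 0.19, -1.61]
35 -64 worst mm 49.4 grasp [0.13, 0.99, -0.21, 1.44, 0.07, 1.33, -1.88] reor [-1.05, 0.71, 1.26, 1.93, 0.05, 0.72, -2.76] place [-0.95, 1.31, 1.22, 2.21, -1.31, 0.19, -1.93]
35 -90 worst mm 51.7 grasp [0.13, 0.99, -0.21, 1.44, 0.07, 1.33, -1.88] reor [-0.87, 0.87, 1.26, 1.7, -0.09, 1.13, -2.76] place [-0.86, 1.37, 1.26, 2.0, -0.67, 0.57, -2.76]
```

```bash
sed -i 's/frame(xg,-W)/frame(xg,W)/; s/q=q0; worst/q=q0+[0,0,0,0,0,0,np.pi]; worst/' sim.py; python3 sim.py
```

```text
0 0 worst mm 115.0 grasp [0.07, 0.7, -0.16, 1.9, 0.19, 0.56, 1.13] reor [-0.11, 0.93, 0.47, 2.4, 3.19, 1.91, -2.01] place [0.84, 1.33, -0.22, 2.4, 3.81, 1.91, -1.13]
0 -40 worst mm 15.3 grasp [0.07, 0.7, -0.16, 1.9, 0.19, 0.56, 1.13] reor [0.12, 0.72, -0.63, 2.4, 1.95, 1.91, -1.39] place [0.04, 1.25, -0.09, 2.31, 2.24, 1.91, -1.92]
0 -64 worst mm 0.0 grasp [0.07, 0.7, -0.16, 1.9, 0.19, 0.56, 1.13] reor [-0.55, 0.68, 0.15, 2.16, 1.42, 1.52, -1.32] place [-0.36, 1.2, 0.19, 2.1, 1.61, 1.4, -1.79]
0 -90 worst mm 0.0 grasp [0.07, 0.7, -0.16, 1.9, 0.19, 0.56, 1.13] reor [-0.54, 0.8, 0.26, 1.84, 1.04, 1.67, -1.11] place [-0.37, 1.21, 0.27, 1.79, 1.11, 1.41, -1.4]
20 0 worst mm 78.9 grasp [0.12, 0.85, -0.21, 1.64, 0.1, 1.01, 1.23] reor [1.21, 0.24, -1.27, 2.4, 2.4, 0.52, -0.88] place [-0.27, 1.55, 0.99, 2.4, 3.25, 1.91, -2.65]
20 -40 worst mm 18.7 grasp [0.12, 0.85, -0.21, 1.64, 0.1, 1.01, 1.23] reor [-0.27, 0.33, -0.13, 2.4, 1.74, 1.16, -1.2] place [0.65, 1.23, -0.74, 2.4, 2.5, 1.91, -1.27]
20 -64 worst mm 0.0 grasp [0.12, 0.85, -0.21, 1.64, 0.1, 1.01, 1.23] reor [-0.49, 0.46, 0.1, 2.14, 1.
[... 212 characters left out ...]
 1.88, 1.06, 1.13, -1.29]
35 0 worst mm 201.5 grasp [0.13, 0.99, -0.22, 1.44, 0.07, 1.33, 1.26] reor [-1.27, -0.18, 1.26, 2.4, 1.88, 0.25, -0.37] place [-1.05, -0.05, 1.26, 2.4, 0.86, 0.19, 0.7]
35 -40 worst mm 6.3 grasp [0.13, 0.99, -0.22, 1.44, 0.07, 1.33, 1.26] reor [-0.26, 0.18, -0.05, 2.32, 1.48, 0.86, -0.84] place [1.0, 1.48, -1.25, 2.4, 2.49, 1.91, -0.74]
35 -64 worst mm 0.0 grasp [0.13, 0.99, -0.22, 1.44, 0.07, 1.33, 1.26] reor [-0.4, 0.34, 0.08, 2.1, 1.11, 1.12, -0.83] place [-0.25, 0.8, 0.19, 2.22, 1.65, 0.81, -1.5]
35 -90 worst mm 0.0 grasp [0.13, 0.99, -0.22, 1.44, 0.07, 1.33, 1.26] reor [-0.43, 0.5, 0.2, 1.84, 0.79, 1.36, -0.86] place [-0.29, 0.87, 0.27, 1.94, 0.97, 0.92, -1.14]
```

Call:
move_arm:
  deltas:
    - [0,0,0,-0.24,0,0,0]
    - [0,0,0,-0.24,0,0,0]
    - [0,0,0,-0.24,0,0,0]
    - [0,0,0,-0.24,0,0,0]
    - [0,0,0,-0.24,0,0,0]
    - [0,0,0,-0.24,0,0,0]
    - [0,0,0,-0.24,0,0,0]
    - [0,0,0,-0.24,0,0,0]
    - [0,0,0,-0.24,0,0,0]
    - [0,0,0,-0.24,0,0,0]
    - [0,0,0,-0.24,0,0,0]
    - [0,0,0,-0.24,0,0,0]

```text
t: 3.27
position: [0.5498, -0.0135, 0.2609]
tool_rot: [0.275, 1.554, -0.276]
ft_force: [-0.9, 0.2, -0.4]
gripper_width: 0.0855
```

Call:
move_arm:
  deltas:
    - [0,0,0,-0.24,0,0,0]
    - [0,0,0,-0.24,0,0,0]
    - [0,0,0,-0.24,0,0,0]
    - [0,0,0,-0.24,0,0,0]
    - [0,0,0,-0.24,0,0,0]
    - [0,0,0,-0.24,0,0,0]
    - [0,0,0,-0.24,0,0,0]
    - [0,0,0,-0.24,0,0,0]
    - [0,0,0,-0.24,0,0,0]
    - [0,0,0,-0.24,0,0,0]
    - [0,0,0,-0.24,0,0,0]
    - [0,0,0,-0.24,0,0,0]

```text
t: 4.27
position: [0.5498, -0.0136, 0.2609]
tool_rot: [-0.847, 1.4, 0.848]
ft_force: [0.0, -0.2, -0.7]
gripper_width: 0.0858
```

```bash
cat >> h.py <<'E'
b=np.radians(25); RG=frame(-np.sin(b)*A-np.cos(b)*Z,W); G=FOOT+A*.06+Z*.004
def st():
    s=env.get_state(); print(round(s["t"],2),np.round(s["joints"],2).tolist(),"ft",np.round(s["ft_force"],1).tolist(),"grip pt",np.round(s["position"]-.0187*Rn.from_rotvec(s["tool_rot"]).as_matrix()[:,0],4).tolist())
E
python3 - <<'E'
from h import *
st(); p,R=go(G+RG[:,0]*(.0187-.1),RG); go(G+RG[:,0]*.0187,RG,p,R); print(R)
E
```

```text
4.27 [0.56, 0.45, -0.81, 1.74, 0.36, 1.11, 0.72] ft [0.0, -0.2, -0.7] grip pt [0.5498, -0.0136, 0.2796]
shift [ 3.1  -0.8   0.21] turn [-0.506  0.111  0.866]
shift [ 2. -0.  0.] turn [0. 0. 0.]
[[-4.11951882e-01 -8.83433661e-01  2.23250116e-01]
 [ 9.43495760e-02  2.02333319e-01  9.74761194e-01]
 [-9.06307787e-01  4.22618262e-01  1.13768248e-17]]
```

Call:
move_arm:
  deltas:
    - [0.39,-0.1,0.026,0,0,0,0]
    - [0.39,-0.1,0.026,0,0,0,0]
    - [0.39,-0.1,0.026,0,0,0,0]
    - [0.39,-0.1,0.026,0,0,0,0]
    - [0.39,-0.1,0.026,0,0,0,0]
    - [0.39,-0.1,0.026,0,0,0,0]
    - [0.38,-0.1,0.026,0,0,0,0]
    - [0.38,-0.1,0.026,0,0,0,0]
    - [0,0,0,-0.126,0.028,0.216,0]
    - [0,0,0,-0.126,0.028,0.216,0]
    - [0,0,0,-0.126,0.028,0.216,0]
    - [0,0,0,-0.126,0.028,0.216,0]

```text
t: 5.27
position: [0.5904, -0.0242, 0.1065]
tool_rot: [-0.763, 1.576, 1.359]
ft_force: [0.3, -0.1, -0.6]
gripper_width: 0.0854
```

Run:
```python
from h import *
st(); go(G+RG[:,0]*.0187,RG)
im=[cv2.resize(eyes.get_image("scene")[130:280,230:430],None,fx=2.5,fy=2.5),cv2.resize(eyes.get_image("top")[110:250,250:400],None,fx=2.68,fy=2.68)]
h=min(i.shape[0] for i in im); cv2.imwrite("pics/a1.png",cv2.resize(np.hstack([i[:h] for i in im]),(790,330)))
```

```text
5.27 [0.43, 0.97, -0.73, 1.35, 0.42, 1.44, 1.01] ft [0.3, -0.1, -0.6] grip pt [0.5981, -0.026, 0.1234]
shift [2.02 0.   0.01] turn [-0.012  0.007 -0.001]
```

View pics/a1.png

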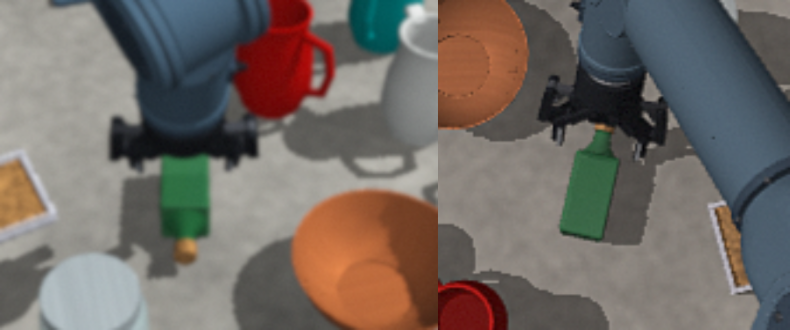

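The gripper straddles the bottle evenly: fingers at about (558,130) and (645,140) in the right-hand crop, with the neck at (602,130) between them. Lowering and closing.

Call:
move_arm:
  deltas:
    - [0.3,0,0,0,0,0,0]
    - [0.3,0,0,0,0,0,0]
    - [0.3,0,0,0,0,0,0]
    - [0.3,0,0,0,0,0,0]
    - [0.3,0,0,0,0,0,0]
    - [0.3,0,0,0,0,0,0]
    - [0.2,0,0,0,0,0,0]

```text
t: 5.95
position: [0.5481, -0.0133, 0.0146]
tool_rot: [-0.767, 1.575, 1.352]
ft_force: [0.1, 0.1, 0.1]
gripper_width: 0.0853
```

Call:
move_arm:
  deltas:
    - [0,0,0,0,0,0,0.15]
    - [0,0,0,0,0,0,0.25]
    - [0,0,0,0,0,0,0.35]
    - [0,0,0,0,0,0,0.5]
    - [0,0,0,0,0,0,0.7]
    - [0,0,0,0,0,0,1]
    - [0,0,0,0,0,0,1]
    - [0,0,0,0,0,0,1]

```text
t: 6.62
position: [0.5506, -0.0135, 0.0165]
tool_rot: [-0.767, 1.573, 1.352]
ft_force: [-0.8, -1.3, 6.3]
gripper_width: 0.0556
```

```bash
python3 -c "
from h import *
st();print(env.get_state()['gripper_width'],G)"
```

```text
6.62 [0.43, 1.03, -0.7, 1.5, 0.47, 1.24, 0.96] ft [-0.8, -1.3, 6.3] grip pt [0.5582, -0.0153, 0.0335]
0.05556840683189674 [ 0.55648567 -0.01539501  0.032     ]
```

Call:
move_arm:
  deltas:
    - [-0.09,0.04,0,0,0,0,1]
    - [-0.18,0.084,0,0,0,0,1]
    - [-0.36,0.169,0,0,0,0,1]
    - [-0.36,0.169,0,0,0,0,1]
    - [-0.36,0.169,0,0,0,0,1]
    - [-0.36,0.169,0,0,0,0,1]
    - [-0.36,0.169,0,0,0,0,1]
    - [-0.36,0.169,0,0,0,0,1]
    - [-0.36,0.169,0,0,0,0,1]
    - [-0.36,0.169,0,0,0,0,1]
    - [-0.36,0.169,0,0,0,0,1]
    - [-0.36,0.169,0,0,0,0,1]

```text
t: 7.62
position: [0.5479, -0.0127, 0.2305]
tool_rot: [-0.767, 1.574, 1.354]
ft_force: [0.3, 0.2, -4.2]
gripper_width: 0.0553
```

```bash
cat >> h.py <<'E'
BAY=np.array([.490,-.235,.011])
E
python3 - <<'E'
from h import *
st(); print(env.get_state()["gripper_width"])
s=env.get_state(); R0=Rn.from_rotvec(s["tool_rot"]); up=Rn.from_rotvec(-W*np.pi/2); F=(Rn.from_rotvec(Z*np.radians(-64.2))*up).as_matrix()@RG
g=s["position"]-.0187*R0.as_matrix()[:,0]
print(np.round(F,3)); N=20; rows=[]; Rp=R0.as_matrix(); p=s["position"]; M=np.array([.5,-.12,.32])
tot=up*Rn.from_matrix(RG)
for k in range(1,N+1):
    t=k/N; R=(Rn.from_rotvec(Z*np.radians(-64.2*t))*Rn.from_rotvec(-W*np.pi/2*t)).as_matrix()@RG
    q=g+(M-g)*t+.0187*R[:,0]; rows.append(np.r_[Rp.T@(q-p)/.05,Rn.from_matrix(Rp.T@R).as_rotvec()/.5]); p,Rp=q,R
for r in rows: print(np.round(r,2).tolist(),round(np.linalg.norm(r[3:])*.5,3))
E
```

```text
7.62 [0.49, 0.77, -0.81, 1.42, 0.33, 1.55, 0.99] ft [0.3, 0.2, -4.2] grip pt [0.5555, -0.0145, 0.2475]
0.05530514914811819
[[ 0.202 -0.094  0.975]
 [-0.883  0.412  0.223]
 [-0.423 -0.906 -0.   ]]
[-0.05, 0.03, -0.11, 0.09, -0.04, -0.15] 0.088
[-0.06, 0.02, -0.11, 0.11, -0.04, -0.16] 0.096
[-0.07, 0.01, -0.11, 0.11, -0.03, -0.16] 0.096
[-0.07, -0.0, -0.12, 0.11, -0.02, -0.16] 0.096
[-0.07, -0.02, -0.12, 0.11, -0.01, -0.16] 0.096
[-0.07, -0.03, -0.12, 0.11, -0.0, -0.16] 0.096
[-0.07, -0.04, -0.12, 0.11, 0.01, -0.16] 0.096
[-0.07, -0.05, -0.12, 0.11, 0.02, -0.16] 0.096
[-0.07, -0.06, -0.12, 0.11, 0.03, -0.16] 0.096
[-0.06, -0.08, -0.12, 0.11, 0.03, -0.16] 0.096
[-0.06, -0.09, -0.12, 0.1, 0.04, -0.16] 0.096
[-0.05, -0.1, -0.12, 0.1, 0.05, -0.16] 0.096
[-0.04, -0.11, -0.12, 0.1, 0.06, -0.16] 0.096
[-0.03, -0.11, -0.12, 0.09, 0.07, -0.16] 0.096
[-0.02, -0.12, -0.12, 0.09, 0.07, -0.16] 0.096
[-0.01, -0.13, -0.11, 0.08, 0.08, -0.16] 0.096
[0.0, -0.13, -0.11, 0.07, 0.08, -0.16] 0.096
[0.01, -0.13, -0.11, 0.07, 0.09, -0.16] 0.096
[0.03, -0.13, -0.11, 0.06, 0.1, -0.16] 0.096
[0.04, -0.13, -0.1, 0.05, 0.1, -0.16] 0.096
```

Call:
move_arm:
  deltas:
    - [-0.06,0.02,-0.11,0.1,-0.04,-0.16,1]
    - [-0.06,0.02,-0.11,0.11,-0.04,-0.16,1]
    - [-0.07,0.01,-0.11,0.11,-0.03,-0.16,1]
    - [-0.07,0,-0.12,0.11,-0.02,-0.16,1]
    - [-0.07,-0.02,-0.12,0.11,-0.01,-0.16,1]
    - [-0.07,-0.03,-0.12,0.11,0,-0.16,1]
    - [-0.07,-0.04,-0.12,0.11,0.01,-0.16,1]
    - [-0.07,-0.05,-0.12,0.11,0.02,-0.16,1]
    - [-0.07,-0.06,-0.12,0.11,0.03,-0.16,1]
    - [-0.06,-0.08,-0.12,0.11,0.03,-0.16,1]

```text
t: 8.45
position: [0.5311, -0.0716, 0.2653]
tool_rot: [-0.851, 1.321, 0.318]
ft_force: [-0.7, -0.6, -3.5]
gripper_width: 0.0555
```

Call:
move_arm:
  deltas:
    - [-0.06,-0.09,-0.12,0.1,0.04,-0.16,1]
    - [-0.05,-0.1,-0.12,0.1,0.05,-0.16,1]
    - [-0.04,-0.11,-0.12,0.1,0.06,-0.16,1]
    - [-0.03,-0.11,-0.12,0.09,0.07,-0.16,1]
    - [-0.02,-0.12,-0.12,0.09,0.07,-0.16,1]
    - [-0.01,-0.13,-0.11,0.08,0.08,-0.16,1]
    - [0,-0.13,-0.11,0.07,0.08,-0.16,1]
    - [0.01,-0.13,-0.11,0.07,0.09,-0.16,1]
    - [0.03,-0.13,-0.11,0.06,0.1,-0.16,1]
    - [0.04,-0.13,-0.1,0.05,0.1,-0.16,1]
    - [0,0,0,0,0,0,1]

```text
t: 9.37
position: [0.5024, -0.134, 0.3081]
tool_rot: [-1.016, 1.238, -0.741]
ft_force: [-0.5, 0.8, -4.3]
gripper_width: 0.0553
```

```bash
cat >> h.py <<'E'
F=(Rn.from_rotvec(Z*np.radians(-64.2))*Rn.from_rotvec(-W*np.pi/2)).as_matrix()@RG
E
python3 - <<'E'
from h import *
st(); print(env.get_state()["gripper_width"]); print(np.round(Rn.from_rotvec(env.get_state()["tool_rot"]).as_matrix(),3),np.round(F,3))
go(BAY+Z*.16+F[:,0]*.0187,F)
im=[cv2.resize(eyes.get_image("scene")[80:260,130:370],(440,330)),cv2.resize(eyes.get_image("top")[120:260,280:430],(353,330))]
cv2.imwrite("pics/a2.png",np.hstack(im))
E
```

```text
9.37 [-0.04, 0.48, -0.51, 2.08, 1.25, 1.56, -1.04] ft [-0.5, 0.8, -4.3] grip pt [0.4986, -0.1173, 0.3156]
0.0553069091586925
[[ 0.202 -0.069  0.977]
 [-0.894  0.394  0.213]
 [-0.4   -0.916  0.018]] [[ 0.202 -0.094  0.975]
 [-0.883  0.412  0.223]
 [-0.423 -0.906 -0.   ]]
shift [ 3.23  1.74 -0.72] turn [-0.041 -0.004  0.05 ]
```

View pics/a2.png

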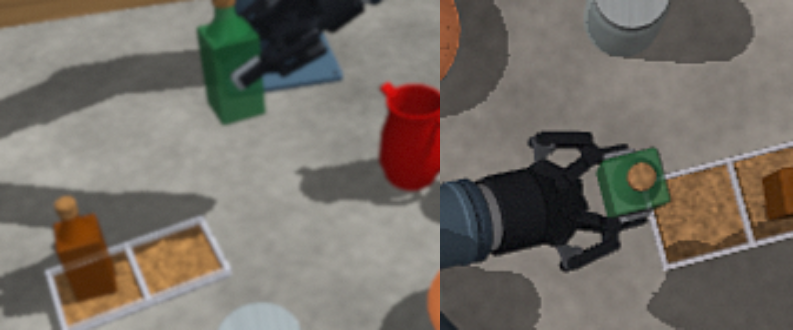

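Upright and square to the stand (right crop: stopper at (642,177), stand edge beside it). Now moving to above the bay.

Call:
move_arm:
  deltas:
    - [0.32,0.17,-0.07,-0.02,0,0.025,1]
    - [0.32,0.17,-0.07,-0.02,0,0.025,1]
    - [0.32,0.17,-0.07,0,0,0,1]
    - [0.32,0.17,-0.07,0,0,0,1]
    - [0.32,0.17,-0.07,0,0,0,1]
    - [0.32,0.17,-0.07,0,0,0,1]
    - [0.32,0.17,-0.07,0,0,0,1]
    - [0.32,0.17,-0.07,0,0,0,1]
    - [0.32,0.17,-0.07,0,0,0,1]
    - [0.32,0.17,-0.07,0,0,0,1]
    - [0,0,0,0,0,0,1]
    - [0,0,0,0,0,0,1]

```text
t: 10.47
position: [0.4929, -0.2502, 0.1659]
tool_rot: [-1.011, 1.257, -0.711]
ft_force: [0.4, 0.7, -2.5]
gripper_width: 0.0554
```

Run:
```python
from h import *
st(); p,R=go(BAY+Z*.09+F[:,0]*.0187,F); go(BAY+Z*.06+F[:,0]*.0187,F,p,R)
im=[cv2.resize(eyes.get_image("scene")[120:270,140:340],(440,330)),cv2.resize(eyes.get_image("top")[130:260,320:460],(355,330))]
cv2.imwrite("pics/a3.png",np.hstack(im))
```

```text
10.47 [0.1, 0.71, -0.37, 2.2, 1.55, 1.37, -1.29] ft [0.4, 0.7, -2.5] grip pt [0.4891, -0.2337, 0.1739]
shift [0.65 1.31 0.01] turn [-0.008 -0.004 -0.004]
shift [0.25 0.54 0.  ] turn [0. 0. 0.]
```

View pics/a3.png

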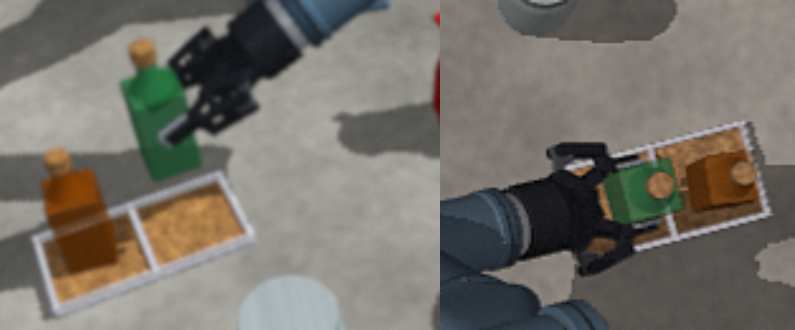

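Run:
```python
from h import *
print(np.round(tri([(406.6,202.9),(439,197.7)],[(205.2,140.5),(165.6,190.5)]),4)); print(np.round(proj("top",[[.49,-.235,.265],[.49,-.235,.111]]),1),np.round(proj("scene",[[.49,-.235,.268],[.49,-.235,.111]]),1))
```

```text
[[ 0.488  -0.2373  0.2626]
 [ 0.5084 -0.3474  0.1606]]
[[404.7 202. ]
 [393.9 207.4]] [[204.6 138.8]
 [218.1 191.9]]
```

Call:
move_arm:
  deltas:
    - [0.11,0.22,0,0,0,0,1]
    - [0.11,0.22,0,0,0,0,1]
    - [0.11,0.22,0,0,0,0,1]
    - [0.11,0.22,0,0,0,0,1]
    - [0.11,0.22,0,0,0,0,1]
    - [0.1,0.21,0,0,0,0,1]
    - [0,0,0,0,0,0,1]
    - [0,0,0,0,0,0,1]

```text
t: 11.23
position: [0.4945, -0.2507, 0.093]
tool_rot: [-1.012, 1.255, -0.711]
ft_force: [-0.2, -0.7, -2.7]
gripper_width: 0.0553
```

Run:
```python
from h import *
st(); go(BAY+Z*.06+F[:,0]*.0187,F)
im=[cv2.resize(eyes.get_image("scene")[150:270,140:300],(440,330)),cv2.resize(eyes.get_image("top")[160:250,355:455],(355,330))]
cv2.imwrite("pics/a4.png",np.hstack(im))
```

```text
11.23 [0.08, 0.88, -0.34, 2.17, 1.63, 1.38, -1.43] ft [-0.2, -0.7, -2.7] grip pt [0.4908, -0.2342, 0.1009]
shift [ 0.26  0.54 -0.02] turn [-0.007  0.001 -0.002]
```

View pics/a4.png

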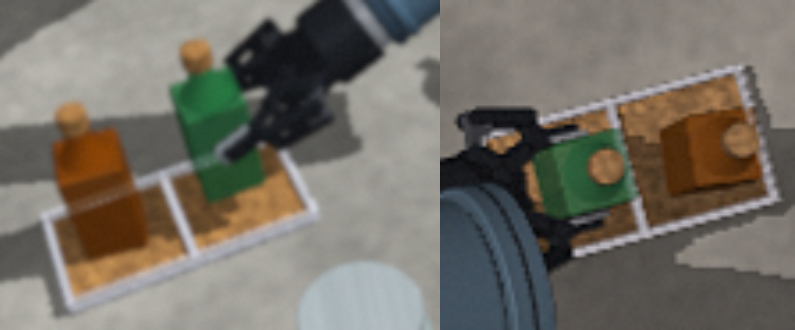

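Bottle upright inside the bay outline and clear of the rim and vinegar bottle (scene crop: foot near (225,190); top crop: stopper (607,167)). Lowering gently.

Call:
move_arm:
  deltas:
    - [0.03,0.063,0,0,0,0,1]
    - [0.03,0.063,0,0,0,0,1]
    - [0.03,0.063,0,0,0,0,1]
    - [0.03,0.063,0,0,0,0,1]
    - [0.03,0.063,0,0,0,0,1]
    - [0.03,0.063,0,0,0,0,1]
    - [0.03,0.063,0,0,0,0,1]
    - [0,0,0,0,0,0,1]

```text
t: 12.0
position: [0.4937, -0.2516, 0.0672]
tool_rot: [-1.013, 1.257, -0.711]
ft_force: [-0.2, 1.1, -2.7]
gripper_width: 0.0556
```

Call:
move_arm:
  deltas:
    - [0.01,0.022,0,0,0,0,1]
    - [0.01,0.022,0,0,0,0,1]
    - [0,0,0,0,0,0,1]

```text
t: 12.25
position: [0.4939, -0.2516, 0.0654]
tool_rot: [-1.013, 1.256, -0.712]
ft_force: [0.9, 0.2, -4.3]
gripper_width: 0.0554
```

Call:
move_arm:
  deltas:
    - [0.01,0.022,0,0,0,0,1]
    - [0.01,0.022,0,0,0,0,1]
    - [0,0,0,0,0,0,1]

```text
t: 12.5
position: [0.4942, -0.2518, 0.0651]
tool_rot: [-1.015, 1.254, -0.715]
ft_force: [-2.4, 4.0, 9.2]
gripper_width: 0.0555
```

Contact with the cork at the expected height. Easing off about 1 mm, then opening.

Call:
move_arm:
  deltas:
    - [-0.01,-0.022,0,0,0,0,1]
    - [0,0,0,0,0,0,1]

```text
t: 12.67
position: [0.4942, -0.2518, 0.0652]
tool_rot: [-1.013, 1.255, -0.713]
ft_force: [-1.3, 2.3, 3.2]
gripper_width: 0.0552
```

Run:
```python
from h import *
st(); s=env.get_state(); R=Rn.from_rotvec(s["tool_rot"]).as_matrix(); up=R@F.T@Z; print("bottle axis est",np.round(up,3))
im=[cv2.resize(eyes.get_image("scene")[160:270,140:290],(440,330)),cv2.resize(eyes.get_image("top")[160:250,355:455],(355,330))]
cv2.imwrite("pics/a5.png",np.hstack(im))
```

```text
12.67 [0.07, 0.95, -0.32, 2.15, 1.65, 1.39, -1.48] ft [-1.3, 2.3, 3.2] grip pt [0.4904, -0.2352, 0.0731]
bottle axis est [-0.003  0.     1.   ]
```

View pics/a5.png

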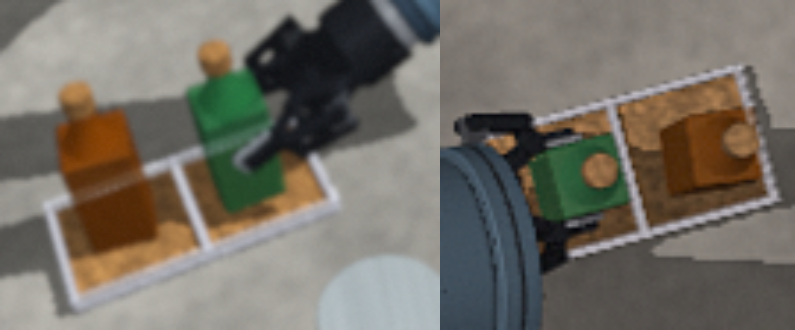

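The bottle stands on the cork inside its bay, parallel to the vinegar bottle (scene crop: foot (240,200), divider (190,205)). Release.

Call:
move_arm:
  deltas:
    - [0,0,0,0,0,0,0.3]
    - [0,0,0,0,0,0,0.2]
    - [0,0,0,0,0,0,0.1]
    - [0,0,0,0,0,0,0]
    - [0,0,0,0,0,0,0]
    - [0,0,0,0,0,0,0]
    - [0,0,0,0,0,0,0]

```text
t: 13.35
position: [0.494, -0.2516, 0.0643]
tool_rot: [-1.012, 1.256, -0.712]
ft_force: [-0.1, -0.4, 0.2]
gripper_width: 0.0856
```

Call:
move_arm:
  deltas:
    - [-0.1,0,0,0,0,0,0]
    - [-0.2,0,0,0,0,0,0]
    - [-0.3,0,0,0,0,0,0]
    - [-0.3,0,0,0,0,0,0]
    - [-0.3,0,0,0,0,0,0]
    - [-0.3,0,0,0,0,0,0]
    - [-0.3,0,0,0,0,0,0]
    - [-0.3,0,0,0,0,0,0]
    - [-0.2,0,0,0,0,0,0]
    - [-0.1,0,0,0,0,0,0]
    - [0,0,0,0,0,0,0]

```text
t: 14.27
position: [0.4702, -0.1442, 0.1154]
tool_rot: [-1.012, 1.255, -0.71]
ft_force: [0.3, -0.7, 0.3]
gripper_width: 0.0852
```

Run:
```python
from h import *
st()
im=[cv2.resize(eyes.get_image("scene"),(440,275)),cv2.resize(eyes.get_image("top")[160:250,355:455],(305,275))]
cv2.imwrite("pics/a6.png",np.hstack(im))
t=eyes.get_image("top"); t0=cv2.imread("pics/top0.png"); d=np.abs(t.astype(int)-t0).max(2)
for n,(x,y,r) in dict(jug=(196,212,14),bowl=(257,133,30),jar=(361,116,14),vin=(433,202,12)).items(): print(n,d[y-r:y+r,x-r:x+r].mean().round(1),d[y-r:y+r,x-r:x+r].max())
```

```text
14.27 [-0.08, 0.86, -0.46, 2.17, 1.41, 1.5, -1.46] ft [0.3, -0.7, 0.3] grip pt [0.4664, -0.1277, 0.1233]
jug 8.4 20
bowl 8.9 16
jar 11.2 16
vin 8.1 17
```

View pics/a6.png

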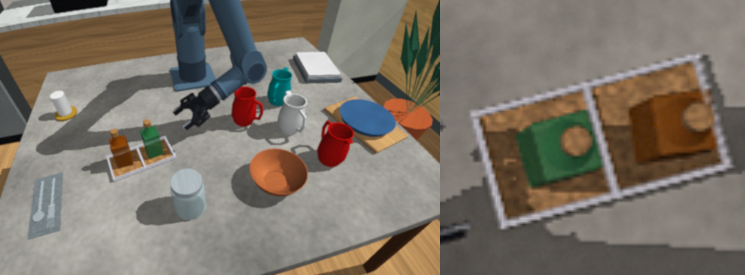

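The bottle stands free and upright in the bay, with the gripper clear. The other things are at the same pixels as before.

```bash
python3 -c "
from rig import workorder
print(workorder.hand_in())"
```

```text
the job is handed in; nothing more can be done
None
```

The oil bottle now stands upright in the empty bay beside the vinegar bottle. It has been let go and the job is handed in, at about 14 s of the 42 s allowed.

I gripped it across its body, lifted and turned it upright, then lowered it slowly. Wrist force at touchdown was about 9 N, and I eased that off before opening the gripper.

**Last checks:**
- **Final pictures:** the bottle is upright inside the bay and clear of the rim and divider. The gripper is about 11 cm away from it with no force on it.
- **Other things:** the jug, bowl, jar and vinegar bottle areas show no shift between the first and last top pictures, only a small overall change in brightness. The red jug near the arm was checked by eye only and looks unmoved.
- **Disagreements:** heights from the two cameras came out 4–11 mm low on the lying bottle and the stand's rim. The bay centre differed by about 7 mm in x when worked out from the vinegar bottle instead. Both were within the clearance, so neither changed the placing.

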